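# Index the sample wheel to the reader and read the jar

## Robot

A 6-joint arm with a two-finger parallel gripper is mounted at the origin on the work surface. World frame = base frame: x ahead of the robot, y to its left, z up, the work surface at z = 0. Lengths are in m, angles in rad, forces in N, time in s.
With the tool pointing down it reaches from about 0.35 to 0.975 m from the base axis. Payload 4.9 kg.
Tool frame: the origin (TCP) lies midway between the tips of the shut fingers; the grasp point (between the pads) lies 19 mm behind it; z points along the fingers, y is the line along which they close (so a half turn about z gives the same grasp; the last joint's range is limited). The gripper opens to 85 mm and grips with 20 to 120 N. Pads are 22 mm wide; open, the fingers measure 114 mm over their backs; the gripper's body (76 mm by 85 mm) begins 54 mm behind the grasp point. The pads swing forward as they close: fully open they stand 13 mm farther back than shut.
Start: joints at [-1.386, 0.053, 1.613, -0, 1.476, -0.119], TCP at [0.187, -0.596, 0.231] pointing down, gripper open.
Joint ranges: [-3.01, 3.01], [-1.01, 2.22], [0.06, 2.58], [-1.02, 4.17], [0.09, 2.62], [-3.14, 3.14]. Speed limits (rad/s): [2.57, 2.57, 3.14, 3.14, 3.14, 3.14].

## Interface

Orientations are given as a unit quaternion [w, x, y, z].
In Python, from plant import * gives the robot as it stands.
- The arm moves only by the tool jog_arm, never from a script. Its argument "targets" is a list of rows, each a list of 3 entries, a list of its own where there are three numbers: the shift along the tool's x, y, z in units of 25 mm (1.0 is 25 mm), then the turn, a rotation vector about the tool's x, y, z in units of 8 degrees (1.0 is 8 degrees), then the opening in per cent of the stroke, from 0 (shut) to 100 (fully open). A call has 1 to 8 rows; each row is the pose to reach, as a shift and turn from the pose commanded when the call began, along the tool's axes at that moment; what a row does not reach only later rows make up. A row lasts 1/8 s, in which the tool goes at most 62.5 mm and 10.7 degrees, less where a joint would pass 70% of its speed; a pose out of reach is approached as far as the arm can. A call with a gripper value outside its range is refused whole. The fingers move at their own pace and stop on an object; the grip force is fixed at half the most. Time passes only in rows, so rows that repeat a pose let the fingers close. It gives the time, the measured TCP pose, the force, the opening and the grip force at its end, in the units of the state.
- state(): the state, without advancing time (a new reading comes with each control period).
- grab_frame(name): name is "side" or "top" or "wrist"; returns (picture, depth): 420x560x3 uint8, red, green, blue; 420x560 float32, m along the optical axis (not along the pixel's ray), 0 where there is no reading.
- camera_params(name): a dict with "fovy" (degrees; the focal length in pixels is half the picture's height over the tangent of half this angle, whatever the lens; pixels are square), "cx", "cy" (the principal point, pixels), "dist" ([k1, k2, p1, p2, k3] as OpenCV has them; the pictures are not rectified), "rvec" (rotation vector, rad) and "tvec" (3), from world to camera coordinates, as OpenCV has them; the wrist camera has in their place "hand_eye" (4x4, takes a point from camera to tool coordinates, whose origin is the TCP and whose axes are the flange's). Camera axes: x right, y down, z forward; pixel columns grow to the right and rows downward; lengths in m; the calibration is good to about 2 mm. A picture is of the moment at which its call begins: read the wrist's pose just before it. camera_params takes no time and is no camera call.
- job_done(): hands the job in; it is judged then, once.
The state is a dict: "time": time; "joint_pos": joint angles; "joint_vel": joint speeds; "joint_efforts": joint torques, N m; "tool_pos": TCP position; "tool_rot": TCP orientation; "contact_force": force on the tool from outside, world axes, zero at the start; "ft_torque": the same for the moment, N m; "gripper_width": opening from 0.0 (shut) to 1.0 (fully open); "grasp_force": force on a finger pad.
Only numpy, scipy, OpenCV 4.12 (cv2) and the standard library are available. Lean on these libraries where they do the work, as an engineer would, in place of code of your own. Each camera call takes 0.05 s, during which the arm holds its last target. There are 200 camera calls.

## Task

Turn the sample wheel, either way round, by gently pushing on its spokes with a fingertip until the short, wide jar stands squarely in front of the reader's window; only then press the key on top of the reader with a fingertip and let it go. Do not touch or lift the jar or the two tall vials, which must stay standing in their cups, and leave the other things on the bench where they are.

Things in the scene. Friction and masses are not known exactly. Their poses are not given: they have to be found in the camera images.
- carousel: Fixed stand of the carousel, set at any angle. Origin: on the wheel's vertical axis at bench height; x points to the reader (left, right or far side), z up. Grey disc foot, radius 105, 12 high, thin pillar. Reader: white box beside the wheel, x 135 to 185 mm, 64 wide, top 70 high, dark window facing the wheel. Cups pass 10 mm from it.
- wheel: Sample wheel: turns endlessly both ways, stays where left (0.07 N m, 1.5 N at 50 mm out). Origin: on the axis at bench height, z up. Four aluminium spokes along its +x, +y, -x, -y, turning with it: bars 10 wide, from the hub (radius 21, top 76 high) to 72 mm out, 58 to 72 above the bench, free space below. A cup at each end.
- jar_cup (a point): Centre of the inner floor of the cup on the wheel's +x spoke, the one that holds the jar: 97 mm from the axis, 52 above the bench. All four cups are alike: white, round, outer radius 28, inner radius 25, from 47 to 64 mm above the bench.
- squat_jar: The short, wide jar: amber glass, black cap, 44 diameter, 32 tall (top 84 above the bench), loose in the cup on the wheel's +x spoke. Origin: centre of its underside.
- vial_a: Tall narrow vial, amber glass, narrow black cap (24), 32 diameter, 50 tall (top 102 above the bench), loose in the cup on the wheel's +y spoke. Origin: centre of its underside.
- vial_b: The same kind of vial, in the cup on the wheel's -x spoke; the -y cup is empty. Origin: centre of its underside.
- reader_spot (a point): Where the jar must stand: the point 97 mm from the wheel's axis squarely in front of the reader's window, at the height of a cup's inner floor (52).
- key_top (a point): Centre of the top of the reader's round key (26 diameter), in the middle of the reader's top, 160 mm from the wheel's axis; pressed straight down.
- key (a joint): Travel of the key in m: 0 when released, 0.006 fully down (5 N); springs back. It counts as pressed beyond 0.004.
- spare_cap: Bystander: black cap, 40 diameter, 14 tall, lying on the bench beside the reader. Origin: centre of its underside.
- spatula: Bystander: steel spoon spatula 160 long, lying on the bench to the right. Origin: underside, mid-length.
- reagent: Bystander: amber bottle, 68 diameter, 150 tall, on the bench at one side. Origin: centre of its underside.
- beaker: Bystander: glass beaker, 72 diameter, 85 tall, on the bench at one side. Origin: centre of its underside.
- dish: Bystander: white shallow dish, 100 diameter, 16 tall, on the bench to the left. Origin: centre of its underside.
Mind the look-alikes: they are no part of the job. Leave any turquoise look-alike of the vial_a alone. Leave any purple look-alike of the squat_jar alone.

How it is judged:
By the outcome, as a careful person would: the job done as asked, in the order asked, and still so for the second after the job is handed in, with the robot touching nothing.
It also fails if it takes over 58 s, if anything falls off the work surface, if the arm or the gripper's body presses on something with over 40 N, if the wrist force passes 120 N, or if a joint passes its speed limit or range.

## Working session

There is one attempt and no reset: what is moved stays moved. The work goes in short steps, Python scripts to look and compute and a tool call to move; the robot and the scene stay as the last step left them, time stands still between calls to the robot, and variables do not carry over. Pictures are saved under pics/ and viewed, at most 10 in all, crops included, and the job is handed in when it is done.

Besides the shell and the picture viewer there is one more tool, called after "Call:" in YAML: its name, and indented under it one key for each argument. jog_arm: Moves the arm, as the interface text tells. Its arguments: {"type":"object","properties":{"targets":{"type":"array"}},"required":["targets"]}

```bash
mkdir -p pics; ls; cat > h.py <<'E'
from plant import *
import numpy as np, cv2
from scipy.spatial.transform import Rotation as R
def save(n,f,crop=None,scale=1):
    im=f[0][:,:,::-1]
    if crop: a,b,c,d=crop; im=im[a:b,c:d]
    cv2.imwrite('pics/'+n,cv2.resize(im,None,fx=scale,fy=scale,interpolation=cv2.INTER_CUBIC))
def pts(name,depth,uv):
    p=camera_params(name); uv=np.array(uv,float).reshape(-1,2)
    f=depth.shape[0]/2/np.tan(np.radians(p['fovy'])/2)
    K=np.array([[f,0,p['cx']],[0,f,p['cy']],[0,0,1.]])
    n=cv2.undistortPoints(uv.reshape(-1,1,2),K,np.array(p['dist'],float)).reshape(-1,2)
    z=depth[uv[:,1].astype(int),uv[:,0].astype(int)]
    c=np.c_[n*z[:,None],z]
    Rm=cv2.Rodrigues(np.array(p['rvec'],float))[0]
    return (c-np.array(p['tvec']).ravel())@Rm
def cloud(name,depth):
    h,w=depth.shape
    v,u=np.mgrid[:h,:w]
    return pts(name,depth,np.c_[u.ravel(),v.ravel()]).reshape(h,w,3)
E
python3 - <<'E'
from h import *
for n in('top','side'):
    f=grab_frame(n); save(n+'0.png',f); np.savez(n+'0.npz',im=f[0],d=f[1])
print(state())
E
```

```text
pics
{'time': 0.1, 'joint_pos': array([-1.38599575e+00,  5.32903188e-02,  1.61415422e+00, -3.37778548e-07,
        1.47598252e+00, -1.18987121e-01]), 'joint_vel': array([-1.76264979e-04, -6.17087739e-04, -3.33149433e-03,  9.50862328e-04,
        2.52372384e-04, -5.42356583e-05]), 'joint_efforts': array([ 4.85125784e-04, -3.94902670e+01, -3.71361423e+01, -1.06468553e-04,
        3.91143825e-03,  3.14837820e-06]), 'tool_pos': array([ 0.18686519, -0.59582702,  0.23018775]), 'tool_rot': array([-9.16701129e-04,  9.88485873e-01,  1.51310399e-01, -3.03447344e-05]), 'contact_force': array([-0.2327886 , -0.14492668,  0.58497856]), 'ft_torque': array([0.00118783, 0.01162204, 0.00165817]), 'grasp_force': 0.0, 'gripper_width': 0.9990536485745113}
```

View pics/top0.png

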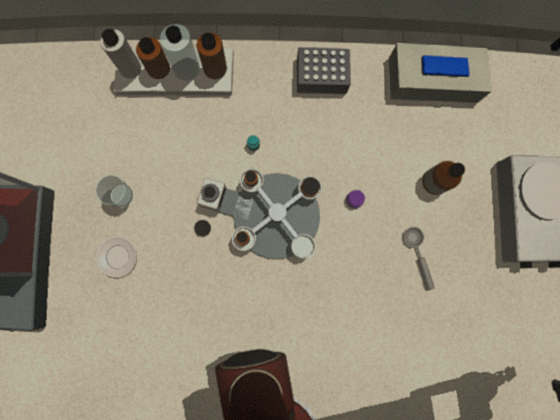

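View pics/side0.png

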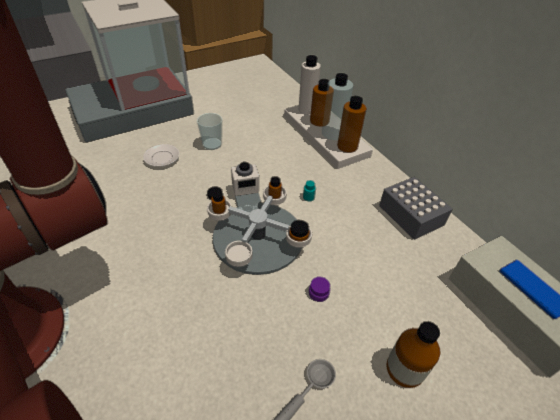

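Top view: the hub is at (278,212) and the reader with its key at (210,193). Candidates for the jar are the wide black cap at (311,187), the vials at (251,180) and (243,239), the purple look-alike at (356,199) and the spare cap at (202,228). I choose (311,187), because it is wide, amber and in a cup, opposite a vial and with the empty cup (302,246) next to it.

```bash
python3 - <<'E'
from h import *
a=np.load('top0.npz'); im=a['im'];d=a['d']
save('crop1.png',(im,d),(150,270,180,370),4)
C=cloud('top',d)
names=dict(hub=(278,212),key=(210,190),jar=(311,187),va=(251,178),vb=(243,237),emp=(302,246))
for k,v in names.items(): print(k,pts('top',d,[v]).round(4), )
z=C[:,:,2]; x=C[:,:,0];y=C[:,:,1]
hub=C[212,278]
r=np.hypot(x-hub[0],y-hub[1])
def cen(m,n):
    P=C[m]; c,rr=cv2.minEnclosingCircle(P[:,:2].astype(np.float32)); print(n,m.sum(),P.mean(0).round(4),np.round(c,4),round(rr,4))
cen((r<.03)&(z>.073)&(z<.082),'hub')
cen((r>.065)&(r<.135)&(z>.079)&(z<.09),'jarcap')
cen((r>.065)&(r<.135)&(z>.096)&(z<.11)&(y>hub[1])&(x>hub[0]),'va')
cen((r>.065)&(r<.135)&(z>.096)&(z<.11)&(x<hub[0]),'vb')
cen((r>.14)&(r<.2)&(z>.064)&(z<.095),'reader')
cen((r>.14)&(r<.2)&(z>.074)&(z<.095),'key')
m=(r>.065)&(r<.135)&(z>.04)&(z<.07)&(x<hub[0])&(y<hub[1]); cen(m,'empty')
E
```

```text
hub [[ 0.5318 -0.0105  0.075 ]]
key [[0.5775 0.1436 0.0923]]
jar [[ 0.5894 -0.0852  0.0826]]
va [[0.6042 0.0513 0.1026]]
vb [[0.4722 0.0667 0.0996]]
emp [[ 0.4564 -0.0673  0.0511]]
hub 266 [ 0.532  -0.0081  0.0761] [ 0.5323 -0.0105] 0.0296
jarcap 354 [ 0.5725 -0.0348  0.085 ] [ 0.5345 -0.0081] 0.1151
va 86 [0.608  0.0527 0.1019] [0.6086 0.0527] 0.0118
vb 91 [0.4715 0.0693 0.1017] [0.4717 0.0694] 0.0118
reader 564 [0.5725 0.1458 0.0766] [0.5738 0.1452] 0.038
key 265 [0.5734 0.1449 0.085 ] [0.5766 0.1418] 0.0251
empty 475 [ 0.456  -0.0693  0.0549] [ 0.4562 -0.0687] 0.0282
```

View pics/crop1.png

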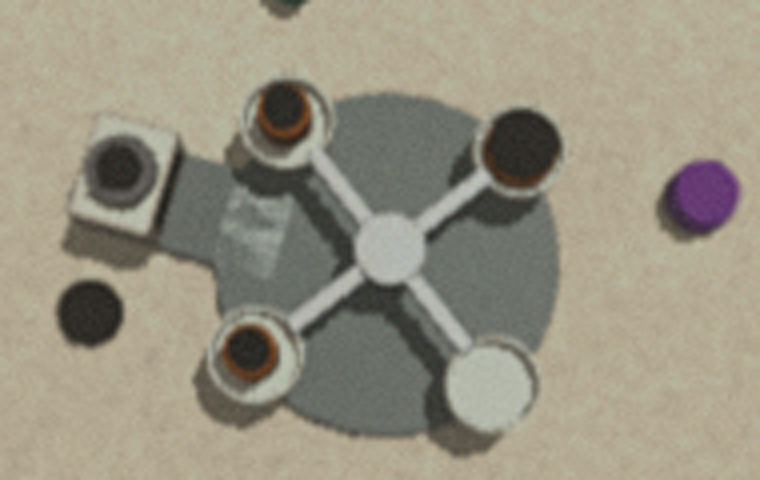

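```bash
cat >> h.py <<'E'
HUB=np.array([.532,-.0095])
def mv(xyz,yaw_deg):
    "shift (25mm units) and turn (8deg units) to reach world xyz, tool down, tool-x yaw"
    s=state(); q=s['tool_rot']; A=R.from_quat([q[1],q[2],q[3],q[0]])
    a=np.radians(yaw_deg)/2
    B=R.from_quat([np.cos(a),np.sin(a),0,0])
    print(s['time'],s['tool_pos'].round(4),'yaw',np.degrees(np.arctan2(*A.as_matrix()[1::-1,0])).round(1),
     'shift',(A.inv().apply(np.array(xyz)-s['tool_pos'])/.025).round(2),'turn',(np.degrees((A.inv()*B).as_rotvec())/8).round(2))
E
python3 -c "
from h import *
mv([.4735,-.011,.2],38)"
```

```text
0.1 [ 0.1869 -0.5958  0.2302] yaw 17.4 shift [ 17.94 -18.89   1.25] turn [-0.01 -0.   -2.57]
```

Call:
jog_arm:
  targets:
    - [[9, -9.5, 0], [0, 0, -1.3], 0]
    - [[17.94, -18.89, 0], [0, 0, -2.57], 0]
    - [[17.94, -18.89, 0], [0, 0, -2.57], 0]
    - [[17.94, -18.89, 0], [0, 0, -2.57], 0]
    - [[17.94, -18.89, 0], [0, 0, -2.57], 0]
    - [[17.94, -18.89, 0], [0, 0, -2.57], 0]
    - [[17.94, -18.89, 0], [0, 0, -2.57], 0]
    - [[17.94, -18.89, 0], [0, 0, -2.57], 0]

```text
time: 1.1
tool_pos: [0.4073, -0.1454, 0.2311]
tool_rot: [0.0, 0.946, 0.325, 0.0]
contact_force: [0.8, 0.0, -0.8]
gripper_width: 0.0
grasp_force: 0.0
```

```bash
python3 -c "
from h import *
mv([.4735,-.011,.14],38)"
```

```text
1.1 [ 0.4073 -0.1454  0.2311] yaw 37.9 shift [ 5.39 -2.61  3.64] turn [ 0.   -0.   -0.01]
```

Call:
jog_arm:
  targets:
    - [[2.7, -1.3, 0], [0, 0, 0], 0]
    - [[5.2, -2.6, 1], [0, 0, 0], 0]
    - [[5.2, -2.6, 2], [0, 0, 0], 0]
    - [[5.2, -2.6, 2], [0, 0, 0], 0]
    - [[5.2, -2.6, 2], [0, 0, 0], 0]

```text
time: 1.72
tool_pos: [0.4695, -0.0167, 0.1818]
tool_rot: [0.0, 0.946, 0.325, 0.0]
contact_force: [0.5, -1.4, -0.2]
gripper_width: 0.001
grasp_force: 0.0
```

```bash
python3 - <<'E'
from h import *
f=grab_frame('wrist'); save('w1.png',f); np.savez('w1.npz',im=f[0],d=f[1])
print(camera_params('wrist'))
mv([.4735,-.011,.048],38.2)
E
```

```text
{'fovy': 69.76354291822038, 'cx': 274.1078672264816, 'cy': 208.92705584117786, 'dist': array([-0.01419962,  0.        ,  0.        ,  0.        ,  0.        ]), 'hand_eye': array([[-6.04372416e-06, -9.46246613e-01, -3.23446052e-01,
         8.36083340e-02],
       [ 9.99999262e-01,  3.87363366e-04, -1.15192314e-03,
        -2.45722453e-04],
       [ 1.21529452e-03, -3.23445820e-01,  9.46245911e-01,
        -1.42618032e-01],
       [ 0.00000000e+00,  0.00000000e+00,  0.00000000e+00,
         1.00000000e+00]])}
1.775 [ 0.4699 -0.0171  0.1825] yaw 37.9 shift [ 0.26 -0.11  5.38] turn [ 0.01 -0.01 -0.04]
```

View pics/w1.png

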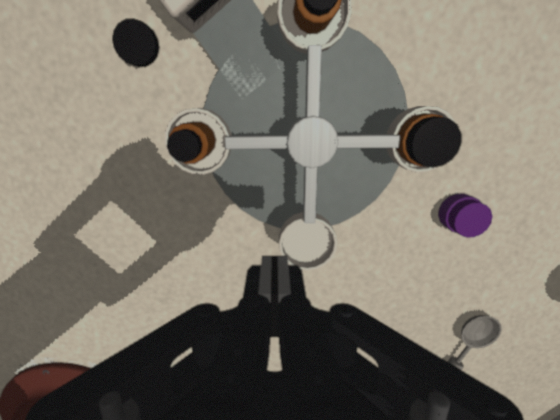

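The jar is at (430,140), the empty cup at (305,242) and the shut fingertip at (274,262). The fingertip is left of the empty spoke, as intended.

Call:
jog_arm:
  targets:
    - [[0.26, -0.15, 2], [0, 0, 0], 0]
    - [[0.26, -0.15, 4], [0, 0, 0], 0]
    - [[0.26, -0.15, 5], [0, 0, 0], 0]
    - [[0.26, -0.15, 5.4], [0, 0, 0], 0]
    - [[0.26, -0.15, 5.4], [0, 0, 0], 0]
    - [[0.26, -0.15, 5.4], [0, 0, 0], 0]

```text
time: 2.52
tool_pos: [0.4739, -0.0098, 0.0483]
tool_rot: [0.001, 0.946, 0.325, 0.002]
contact_force: [0.9, -0.0, -0.2]
gripper_width: -0.002
grasp_force: 0.0
```

```bash
python3 - <<'E'
from h import *
f=grab_frame('wrist'); save('w2.png',f)
s=state(); mv(s['tool_pos'],38.2)
yaw=np.radians(38); tx=np.array([np.cos(yaw),np.sin(yaw)]); ty=np.array([np.sin(yaw),-np.cos(yaw)])
p=s['tool_pos'][:2]-HUB; p=np.array([p@tx,p@ty]); print('p tool frame',p)
E
```

```text
2.575 [ 0.4739 -0.0097  0.0482] yaw 37.9 shift [0. 0. 0.] turn [ 0.02 -0.02 -0.03]
p tool frame [-0.04593932 -0.03564331]
```

View pics/w2.png

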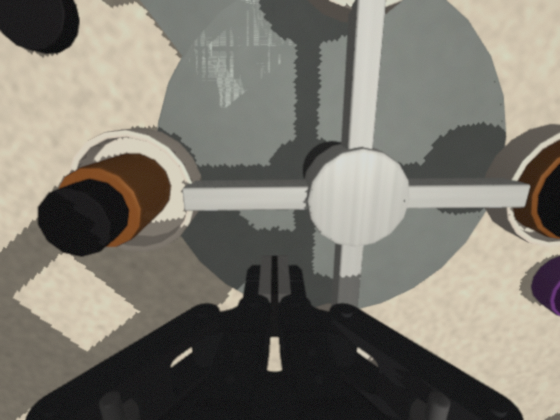

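```bash
python3 - <<'E'
import numpy as np
p0=np.array([-.046,-.0356]);p=np.array([-.046,-.020])
for a,st in((p0,range(5,31,5)),(p,range(5,41,5))):
  for f in st:
    t=np.radians(f);c,s=np.cos(t),np.sin(t)
    n=np.array([p[0]*c+p[1]*s,-p[0]*s+p[1]*c]); print(f,((n-a)/.025).round(2),-f/8)
E
```

```text
5 [-0.06  0.79] -0.625
10 [-0.11  0.96] -1.25
15 [-0.14  1.13] -1.875
20 [-0.16  1.3 ] -2.5
25 [-0.17  1.48] -3.125
30 [-0.15  1.65] -3.75
5 [-0.06  0.16] -0.625
10 [-0.11  0.33] -1.25
15 [-0.14  0.5 ] -1.875
20 [-0.16  0.68] -2.5
25 [-0.17  0.85] -3.125
30 [-0.15  1.03] -3.75
35 [-0.13  1.2 ] -4.375
40 [-0.08  1.37] -5.0
```

Call:
jog_arm:
  targets:
    - [[0, 0.3, 0], [0, 0, 0], 0]
    - [[0, 0.6, 0], [0, 0, 0], 0]
    - [[-0.06, 0.79, 0], [0, 0, -0.625], 0]
    - [[-0.11, 0.96, 0], [0, 0, -1.25], 0]
    - [[-0.14, 1.13, 0], [0, 0, -1.875], 0]
    - [[-0.16, 1.3, 0], [0, 0, -2.5], 0]
    - [[-0.17, 1.48, 0], [0, 0, -3.125], 0]
    - [[-0.15, 1.65, 0], [0, 0, -3.75], 0]

```text
time: 3.58
tool_pos: [0.4948, -0.0444, 0.0463]
tool_rot: [-0.0, 0.828, 0.56, -0.0]
contact_force: [-1.7, 0.3, 0.8]
gripper_width: -0.0
grasp_force: 0.8
```

Call:
jog_arm:
  targets:
    - [[-0.06, 0.16, 0], [0, 0, -0.625], 0]
    - [[-0.11, 0.33, 0], [0, 0, -1.25], 0]
    - [[-0.14, 0.5, 0], [0, 0, -1.875], 0]
    - [[-0.16, 0.68, 0], [0, 0, -2.5], 0]
    - [[-0.17, 0.85, 0], [0, 0, -3.125], 0]
    - [[-0.15, 1.03, 0], [0, 0, -3.75], 0]
    - [[-0.13, 1.2, 0], [0, 0, -4.375], 0]
    - [[-0.08, 1.37, 0], [0, 0, -5], 0]

```text
time: 4.58
tool_pos: [0.5259, -0.0596, 0.0463]
tool_rot: [-0.0, 0.587, 0.81, -0.001]
contact_force: [-1.9, -1.5, 0.9]
gripper_width: 0.002
grasp_force: 0.8
```

```bash
python3 - <<'E'
from h import *
f=grab_frame('top'); save('t2.png',f,(130,290,160,380),3); np.savez('t2.npz',im=f[0],d=f[1])
s=state(); mv(s['tool_pos'],108)
p=s['tool_pos'][:2]-HUB
print('p',p,np.hypot(*p),s['contact_force'])
E
```

```text
4.625 [ 0.5265 -0.0595  0.0464] yaw 108.2 shift [0. 0. 0.] turn [0.   0.   0.03]
p [-0.00548121 -0.05004234] 0.050341625602078305 [-0.00435383 -0.23777596 -0.26427207]
```

View pics/t2.png

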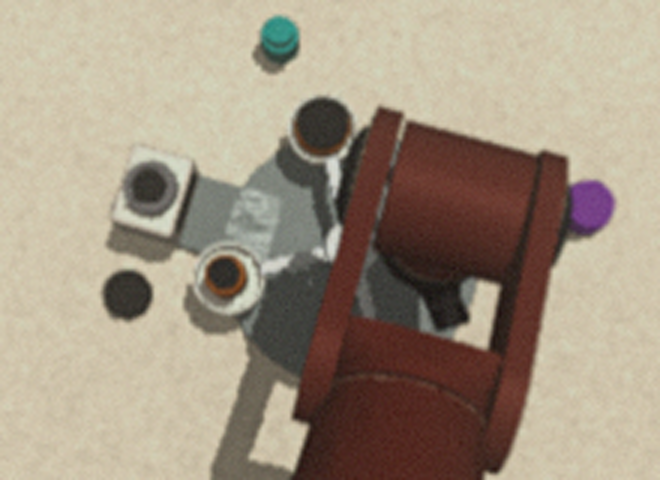

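Jar now at crop (322,130) and va at (225,275), which has passed the reader. The wheel has turned as planned. Next I measure the jar's angle from the picture and compare it with the reader's.

```bash
cat >> h.py <<'E'
def jarang(f):
    im,d=f; C=cloud('top',d); x,y,z=C[...,0],C[...,1],C[...,2]
    r=np.hypot(x-HUB[0],y-HUB[1]); th=np.degrees(np.arctan2(y-HUB[1],x-HUB[0]))
    out=[]
    for n,m in (('jar',(r>.07)&(r<.125)&(z>.079)&(z<.09)&(im.max(-1)<90)&(np.abs(th-45)<55)),('key/reader',(r>.13)&(r<.195)&(z>.064)&(z<.095)&(y>.09))):
        k=cv2.connectedComponentsWithStats(m.astype(np.uint8)); 
        i=1+np.argmax(k[2][1:,4]); P=C[k[1]==i]; c,rr=cv2.minEnclosingCircle(P[:,:2].astype(np.float32)); v=np.array(c)-HUB
        print(n,len(P),P.mean(0).round(4),np.round(c,4),'R',round(rr,4),'r',np.hypot(*v).round(4),'ang',np.degrees(np.arctan2(v[1],v[0])).round(1))
        if i and n!='jar':
            b=cv2.minAreaRect((P[:,:2]*1000).astype(np.float32)); print('rect',b)
E
python3 - <<'E'
from h import *
for n in('top0.npz','t2.npz'):
    a=np.load(n); jarang((a['im'],a['d']))
a=np.load('top0.npz');C=cloud('top',a['d'])
# hub centre: robust circle fit on the top
m=(np.abs(C[...,2]-.076)<.003)&(np.hypot(C[...,0]-.532,C[...,1]+.0095)<.0225)
print('hub',np.median(C[m],0), [(C[m][:,i].min()+C[m][:,i].max())/2 for i in(0,1)])
# bottom box of reader: top at .070
m=(np.abs(C[...,2]-.070)<.005)&(np.hypot(C[...,0]-.574,C[...,1]-.145)<.05)&(a['im'].min(-1)>120)
print('box',cv2.minAreaRect((C[m][:,:2]*1000).astype(np.float32)))
# grey foot centre
m=(np.abs(C[...,2]-.012)<.004)&(np.hypot(C[...,0]-.532,C[...,1]+.0095)<.13)&(a['im'].max(-1)<125)
r=cv2.minAreaRect((C[m][:,:2]*1000).astype(np.float32)); print('foot',r)
E
```

```text
jar 13 [0.5962 0.0568 0.0868] [0.5971 0.0563] R 0.0097 r 0.0925 ang 45.3
key/reader 592 [0.5723 0.1447 0.0762] [0.5738 0.1452] R 0.038 r 0.1603 ang 74.9
rect ((573.8728637695312, 145.33575439453125), (52.41350173950195, 63.98603820800781), 73.35334014892578)
jar 232 [0.6252 0.0156 0.0839] [0.6256 0.0153] R 0.02 r 0.0969 ang 14.9
key/reader 596 [0.5724 0.1445 0.0763] [0.5737 0.1465] R 0.038 r 0.1615 ang 75.0
rect ((574.2752685546875, 145.64151000976562), (52.373538970947266, 64.14334869384766), 74.271240234375)
hub [ 0.53150673 -0.00824832  0.07595197] [np.float64(0.5309152769565347), np.float64(-0.0093424981598167)]
box ((575.8585815429688, 146.42955017089844), (49.59133529663086, 61.35786056518555), 74.9145736694336)
foot ((538.154541015625, -4.4827728271484375), (218.28089904785156, 198.68603515625), 37.11359786987305)
```

Call:
jog_arm:
  targets:
    - [[-0.06, 0.16, 0], [0, 0, -0.625], 0]
    - [[-0.11, 0.33, 0], [0, 0, -1.25], 0]
    - [[-0.14, 0.5, 0], [0, 0, -1.875], 0]
    - [[-0.16, 0.68, 0], [0, 0, -2.5], 0]
    - [[-0.17, 0.85, 0], [0, 0, -3.125], 0]
    - [[-0.15, 1.03, 0], [0, 0, -3.75], 0]
    - [[-0.13, 1.2, 0], [0, 0, -4.375], 0]
    - [[-0.08, 1.37, 0], [0, 0, -5], 0]

```text
time: 5.62
tool_pos: [0.5594, -0.0509, 0.0464]
tool_rot: [0.0, 0.275, 0.961, -0.001]
contact_force: [0.2, -2.3, -0.4]
gripper_width: 0.006
grasp_force: 0.8
```

Call:
jog_arm:
  targets:
    - [[-0.03, 0.08, 0], [0, 0, -0.3125], 0]
    - [[-0.06, 0.16, 0], [0, 0, -0.625], 0]
    - [[-0.09, 0.25, 0], [0, 0, -0.94], 0]
    - [[-0.11, 0.33, 0], [0, 0, -1.25], 0]
    - [[-0.12, 0.41, 0], [0, 0, -1.56], 0]
    - [[-0.12, 0.41, 0], [0, 0, -1.56], 0]

```text
time: 6.38
tool_pos: [0.5673, -0.0433, 0.0464]
tool_rot: [0.0, 0.171, 0.985, -0.0]
contact_force: [-0.1, -0.2, -0.6]
gripper_width: 0.002
grasp_force: 0.2
```

```bash
python3 - <<'E'
from h import *
f=grab_frame('top'); save('t3.png',f,(140,270,170,340),4); np.savez('t3.npz',im=f[0],d=f[1])
jarang(f)
g=grab_frame('wrist'); np.savez('w3.npz',im=g[0],d=g[1])
s=state(); mv(s['tool_pos'],160)
p=s['tool_pos'][:2]-HUB; print('p',p,np.hypot(*p),np.degrees(np.arctan2(p[1],p[0])))
E
```

```text
jar 239 [0.5703 0.0806 0.0837] [0.5703 0.0806] R 0.0196 r 0.0979 ang 67.0
key/reader 594 [0.5726 0.1448 0.0764] [0.5743 0.1458] R 0.0381 r 0.1609 ang 74.8
rect ((574.4710083007812, 145.47903442382812), (51.79928970336914, 64.0626220703125), 74.65863037109375)
6.475 [ 0.5671 -0.0432  0.0463] yaw 160.4 shift [0. 0. 0.] turn [0.   0.   0.05]
p [ 0.03510356 -0.03368405] 0.048650544576934684 -43.81780563208691
```

View pics/t3.png

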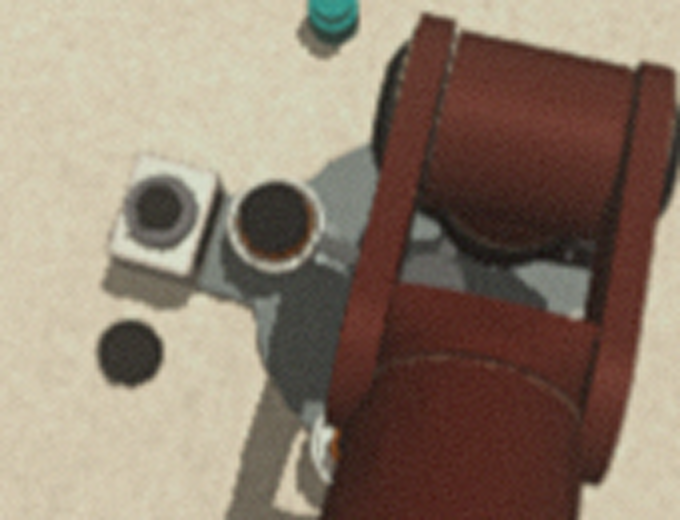

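The jar is at crop (275,220), just short of the reader at (165,212). It measures 67.0° against 74.8°. I'll push about 7.5° more, then back off and rise.

Call:
jog_arm:
  targets:
    - [[-0.03, 0.08, 0], [0, 0, -0.3], 0]
    - [[-0.06, 0.16, 0], [0, 0, -0.625], 0]
    - [[-0.09, 0.25, 0], [0, 0, -0.95], 0]
    - [[-0.09, 0.25, 0], [0, 0, -0.95], 0]
    - [[-0.09, -0.2, 0], [0, 0, -0.95], 0]
    - [[-0.09, -0.3, -1], [0, 0, -0.95], 0]
    - [[-0.09, -0.3, -3.5], [0, 0, -0.95], 0]
    - [[-0.09, -0.3, -5], [0, 0, -0.95], 0]

```text
time: 7.48
tool_pos: [0.5672, -0.0517, 0.1745]
tool_rot: [0.002, 0.105, 0.994, -0.0]
contact_force: [0.8, 0.4, 0.4]
gripper_width: 0.001
grasp_force: 0.0
```

```bash
python3 - <<'E'
from h import *
mv([.532,-.13,.2],165)
E
```

```text
7.475 [ 0.5672 -0.0517  0.1745] yaw 168.0 shift [ 0.72 -3.36 -1.02] turn [0.   0.02 0.37]
```

Call:
jog_arm:
  targets:
    - [[0, -2, -1.5], [0, 0, 0], 0]
    - [[0, -4.5, -1.5], [0, 0, 0], 0]
    - [[0, -7, -1.5], [0, 0, 0], 0]
    - [[0, -8, -1.5], [0, 0, 0], 0]
    - [[0, -8, -1.5], [0, 0, 0], 0]
    - [[0, -8, -1.5], [0, 0, 0], 0]

```text
time: 8.22
tool_pos: [0.5249, -0.246, 0.2085]
tool_rot: [-0.0, 0.104, 0.995, 0.0]
contact_force: [-0.2, 0.3, 1.3]
gripper_width: -0.001
grasp_force: 0.0
```

```bash
python3 - <<'E'
from h import *
fs=[grab_frame('top') for _ in range(4)]
f=(fs[0][0],np.median([g[1] for g in fs],0)); np.savez('t4.npz',im=f[0],d=f[1])
im=np.mean([g[0] for g in fs],0).astype(np.uint8); save('t4.png',(im,0),(150,270,180,340),5)
jarang((im,f[1]))
C=cloud('top',f[1])
x,y,z=C[...,0],C[...,1],C[...,2]
r=np.hypot(x-HUB[0],y-HUB[1]); th=np.degrees(np.arctan2(y-HUB[1],x-HUB[0]))
def ang(m,nm):
    P=C[m]; b=cv2.fitLine((P[:,:2]*1000).astype(np.float32),cv2.DIST_HUBER,0,.01,.01).ravel(); print(nm,len(P),np.degrees(np.arctan2(b[1],b[0])).round(2),b[2:])
# spokes: bright pixels at z~.072, r 26..64
m=(r>.026)&(r<.064)&(z>.064)&(z<.08)&(im.min(-1)>110)
for c in (75,-15,165,-105):
    dth=(th-c+180)%360-180
    ang(m&(np.abs(dth)<25),c)
d1=lambda c:np.abs((th-c+180)%360-180)<25
ang(m&(d1(75)|d1(-105)),'jar-vb line'); ang(m&(d1(-15)|d1(165)),'empty-va line')
E
```

```text
jar 236 [0.5571 0.0851 0.0838] [0.5572 0.0853] R 0.0196 r 0.0981 ang 75.1
key/reader 600 [0.5725 0.1449 0.0763] [0.5741 0.1456] R 0.0385 r 0.1608 ang 74.8
rect ((574.5079956054688, 146.71658325195312), (51.41178894042969, 63.76509094238281), 74.18450164794922)
75 79 73.44 [543.14954   34.045788]
-15 70 -17.72 [575.5644  -20.65947]
165 74 -14.7 [488.79794     3.3805492]
-105 79 73.42 [519.05707 -52.5411 ]
jar-vb line 158 74.48 [531.02057   -9.379537]
empty-va line 144 -15.59 [531.231     -8.367562]
```

View pics/t4.png

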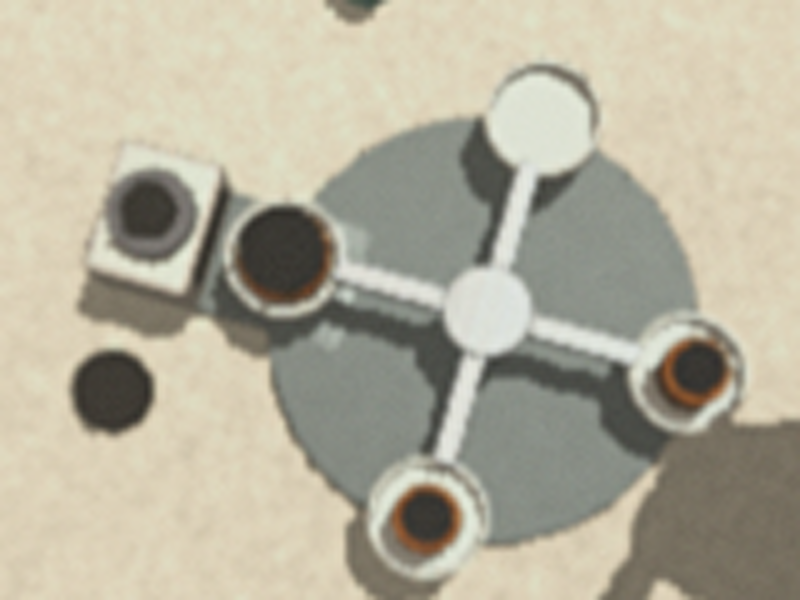

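Jar at crop (285,252), squarely between the hub (488,308) and the reader (155,220). The spoke line is 74.5° and the reader bearing is 74.4°, so it is aligned and both vials are standing. Next is the key.

```bash
python3 - <<'E'
from h import *
a=np.load('t4.npz');C=cloud('top',a['d']);P=C[185:200,203:218].reshape(-1,3)
print(np.round(C[184:201:2,209,:],4))
m=np.hypot(C[...,0]-.574,C[...,1]-.145)<.02
Q=C[m]; print(np.histogram(Q[:,2],bins=np.arange(.064,.1,.003)))
for lo in(.082,.088):
  q=Q[Q[:,2]>lo]; print(len(q),q.mean(0),cv2.minEnclosingCircle(q[:,:2].astype(np.float32)))
mv([.574,.145,.13],168)
E
```

```text
[[0.5932 0.1477 0.082 ]
 [0.5868 0.1463 0.0913]
 [0.582  0.1459 0.0927]
 [0.5774 0.1458 0.0925]
 [0.573  0.1457 0.092 ]
 [0.5683 0.1455 0.0927]
 [0.5637 0.1453 0.0927]
 [0.5612 0.1468 0.0802]
 [0.5561 0.1463 0.0829]]
(array([ 0,  4,  3,  4,  2, 79, 56,  0, 34, 67,  2,  0]), array([0.064, 0.067, 0.07 , 0.073, 0.076, 0.079, 0.082, 0.085, 0.088,
       0.091, 0.094, 0.097, 0.1  ]))
159 [0.57339136 0.14471898 0.08841922] ((0.574142336845398, 0.14545060694217682), 0.019675692543387413)
103 [0.57406854 0.14579874 0.09155971] ((0.5743869543075562, 0.145980566740036), 0.012702327221632004)
8.425 [ 0.5254 -0.2454  0.2088] yaw 168.1 shift [ 1.31 15.68  3.15] turn [ 0.   -0.    0.02]
```

Call:
jog_arm:
  targets:
    - [[0.2, 2.5, 0], [0, 0, 0], 0]
    - [[0.4, 5, 0], [0, 0, 0], 0]
    - [[0.6, 7.5, 0], [0, 0, 0], 0]
    - [[0.8, 10, 0], [0, 0, 0], 0]
    - [[1.05, 12.5, 0], [0, 0, 0], 0]
    - [[1.3, 15.7, 0], [0, 0, 0], 0]
    - [[1.3, 15.7, 0], [0, 0, 0], 0]
    - [[1.3, 15.7, 2], [0, 0, 0], 0]

```text
time: 9.43
tool_pos: [0.5782, 0.1467, 0.1638]
tool_rot: [0.006, 0.102, 0.995, 0.001]
contact_force: [0.1, -0.8, -1.6]
gripper_width: -0.002
grasp_force: 0.0
```

Call:
jog_arm:
  targets:
    - [[0, 0, 0], [0, 0, 0], 0]
    - [[0, 0, 0], [0, 0, 0], 0]

```text
time: 9.68
tool_pos: [0.575, 0.1438, 0.1598]
tool_rot: [0.0, 0.104, 0.995, -0.0]
contact_force: [-0.3, -0.8, 0.1]
gripper_width: 0.0
grasp_force: 0.0
```

```bash
python3 - <<'E'
from h import *
mv([.5742,.1455,.096],168)
print(state()['contact_force'])
E
```

```text
9.675 [0.575  0.1438 0.1598] yaw 168.0 shift [0.05 0.06 2.55] turn [0. 0. 0.]
[-0.29063725 -0.84723145  0.05891994]
```

Call:
jog_arm:
  targets:
    - [[0.05, 0.06, 1], [0, 0, 0], 0]
    - [[0.05, 0.06, 2], [0, 0, 0], 0]
    - [[0.05, 0.06, 2.5], [0, 0, 0], 0]
    - [[0.05, 0.06, 2.7], [0, 0, 0], 0]
    - [[0.05, 0.06, 2.8], [0, 0, 0], 0]
    - [[0.05, 0.06, 2.88], [0, 0, 0], 0]
    - [[0.05, 0.06, 2.88], [0, 0, 0], 0]
    - [[0.05, 0.06, 2.88], [0, 0, 0], 0]

```text
time: 10.68
tool_pos: [0.5745, 0.1458, 0.0878]
tool_rot: [0.001, 0.104, 0.995, -0.0]
contact_force: [-0.1, -2.1, 3.7]
gripper_width: 0.001
grasp_force: 1.9
```

Call:
jog_arm:
  targets:
    - [[0, 0, 0.04], [0, 0, 0], 0]
    - [[0, 0, 0.08], [0, 0, 0], 0]
    - [[0, 0, 0.08], [0, 0, 0], 0]

```text
time: 11.05
tool_pos: [0.5746, 0.1458, 0.086]
tool_rot: [0.001, 0.104, 0.995, -0.0]
contact_force: [-0.9, -3.3, 7.2]
gripper_width: -0.002
grasp_force: 3.8
```

Call:
jog_arm:
  targets:
    - [[0, 0, 0.03], [0, 0, 0], 0]
    - [[0, 0, 0.03], [0, 0, 0], 0]

```text
time: 11.3
tool_pos: [0.5746, 0.1458, 0.086]
tool_rot: [0.001, 0.104, 0.995, -0.0]
contact_force: [-3.5, -2.5, 9.7]
gripper_width: -0.0
grasp_force: 5.5
```

The height stays at 0.0860 while the force rises, so the key is fully down. I release it and go clear.

Call:
jog_arm:
  targets:
    - [[0, 0, -0.3], [0, 0, 0], 0]
    - [[0, 0, -1], [0, 0, 0], 0]
    - [[0, 0, -3], [0, 0, 0], 0]
    - [[0, 0, -5], [0, 0, 0], 0]
    - [[0, -2, -5], [0, 0, 0], 0]
    - [[0, -4.5, -5], [0, 0, 0], 0]
    - [[0, -7, -5], [0, 0, 0], 0]
    - [[0, -9.5, -5], [0, 0, 0], 0]

```text
time: 12.3
tool_pos: [0.5236, -0.0875, 0.2092]
tool_rot: [-0.0, 0.104, 0.995, 0.0]
contact_force: [-0.4, -0.6, -0.6]
gripper_width: 0.001
grasp_force: 0.0
```

Call:
jog_arm:
  targets:
    - [[0, -2.5, 0], [0, 0, 0], 0]
    - [[0, -5, 0], [0, 0, 0], 0]
    - [[0, -6, 0], [0, 0, 0], 0]
    - [[0, -6, 0], [0, 0, 0], 0]
    - [[0, -6, 0], [0, 0, 0], 0]

```text
time: 12.92
tool_pos: [0.4935, -0.2321, 0.2089]
tool_rot: [-0.0, 0.104, 0.995, 0.001]
contact_force: [0.1, 0.5, 0.1]
gripper_width: -0.001
grasp_force: 0.0
```

```bash
python3 - <<'E'
from h import *
f=grab_frame('top'); save('t5.png',f); jarang(f)
m=grab_frame('top')[1]; C=cloud('top',m); print('key z',np.median(C[188:195,207:212,2])); print(state()['tool_pos'])
E
```

```text
jar 236 [0.5571 0.0852 0.0839] [0.5573 0.0852] R 0.0196 r 0.098 ang 75.1
key/reader 595 [0.5725 0.1448 0.0762] [0.5744 0.1456] R 0.038 r 0.1608 ang 74.7
rect ((574.2005004882812, 145.91632080078125), (53.366615295410156, 63.82627868652344), 74.56060028076172)
key z 0.09191011496395987
[ 0.49374235 -0.23177328  0.20898491]
```

View pics/t5.png

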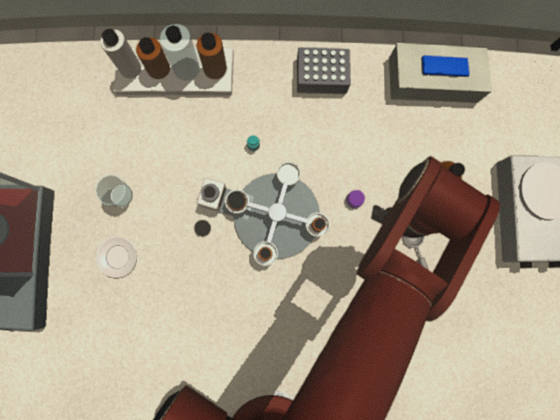

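The jar (237,201) is in front of the reader (210,193), the key is back up at 0.092 m, and the vials at (317,225) and (265,253) are standing. The arm is clear.

```bash
python3 -c "
from plant import *
print(job_done())"
```

```text
the job is handed in; nothing more can be done
None
```

The jar stands squarely in front of the reader's window (within about half a degree), the key was then pressed fully down and has sprung back, both vials are still standing in their cups, and the job was handed in at about 13 s.

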